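Tamp the specimen plate home

TASK

Take the tamper from its rest and with it press the tilted, sprung plate in the microscope's specimen holder squarely down until it comes up hard against its hidden stop and lies level. Bear on it there with about 15 to 20 N for a second, and never press on the plate or the holder with more than 25 N. Then stand the tamper upright back in its rest and let go, leaving the other things on the bench where they are.

Things in the scene. Friction and masses are not known exactly. Their poses are not given: they have to be found in the camera images.
- tamper: Hand tamper, 260 to 440 g, standing upright. Origin: centre of its flat underside; z up through the handle. Round steel foot 50 mm diameter (z 0 to 30 mm); steel neck 18 mm diameter (z 30 to 72, a 26 mm collar at its foot); on top a black handle of square section 28 x 28 mm (z 72 to 132 mm), flat sides facing along its x and y axes, so four yaws can grip it.
- rest: Grey round saucer fixed to the bench in which the tamper stands. Origin: centre of its underside. 82 mm outer diameter, inner diameter 66 mm, floor 4 mm above the bench, rim 12 mm above the bench.
- holder: Specimen holder fixed to the bench: upright aluminium pot, open at the top, on a dark steel disc 110 mm across, 12 mm thick. Origin: centre of its underside, z up along the bore. Bore 56 mm diameter (3 mm play round the tamper's foot), widening to a 66 mm funnel in its top 8 mm; rim 92 mm above the bench, 82 mm outer diameter. It stands left or right, the rest on the other side.
- plate_top (a point): Centre of the upper face of the round steel plate in the holder's bore (53 mm diameter, 6 mm thick); z is its upward normal. At the start the face lies 30 to 86 mm above the bench and leans 3 to 8 degrees any way. A hard stop that cannot be seen, different each time, halts it 10 to 38 mm lower, with the face 20 to 48 mm above the bench; there the force rises steeply, some 30 N a mm.
- plate: The same plate; origin: centre of its underside, on its pivot, 6 mm below point plate_top. It tips on the pivot (under 2 N at the edge tips it) and slides down like a stiff sprung piston: 6 to 9 N moves it, no more until the stop; it stays as it is left. The stop does not level it; only the flat underside of the tamper, held upright, does.
- objective: Loose steel microscope objective, 32 mm diameter, 42 mm tall, upright; origin under its centre. Leave alone.
- eyepiece: Loose eyepiece, steel below and black above, 38 mm diameter, 48 mm tall, upright; origin under its centre. Leave alone.
- filter_ring: Loose aluminium ring, 42 mm diameter, 8 mm tall; origin under its centre. Leave alone.
- oil_bottle: Loose small amber bottle, 34 mm diameter, 60 mm tall; origin under its centre. Leave alone.
- dish: Loose shallow glass dish, 80 mm diameter, 15 mm tall; origin under its centre. Leave alone.
- slide_box: Loose closed grey box 87 x 102 x 36 mm; origin under its centre. Leave alone.
- driver: Loose black-handled screwdriver lying on the bench, 150 mm long; origin under its middle. Leave alone.
Mind the look-alikes: they are no part of the job. What is shaped like the rest but turquoise is not meant. What is shaped like the tamper but pink is not meant.

How it is judged:
On the way, in this order (a step that is already met when the one before it is completed fails the run):
1. the tamper is lifted out of its rest (z of tamper in the frame of rest above 0.04 m), for 0.1 s.
2. the tamper's foot, inside the bore, bears on the plate with 13.5 to 25 N (more than moving the plate takes: it is on its stop), the plate level within 2.6 degrees and still, for 0.4 s (contact force between tamper and plate between 13.5 and 25 N and horizontal distance between tamper and holder below 0.006 m and angle between plate_top's own z axis and vertical below 0.045 rad and linear speed of plate below 0.003 m/s), for 0.4 s.
At the end, for the whole second after the job is handed in: The plate is down (its face no more than 50.5 mm above the bench and over 7 mm from where it began) and level within 2.6 degrees; the tamper stands upright (within 3 degrees) and still on the floor of its rest, within 12 mm of its centre (angle between plate_top's own z axis and vertical below 0.045 rad and z of plate_top in the frame of holder below 0.0505 m and distance of plate_top from where it was at the start of the episode above 0.007 m and horizontal distance between tamper and rest below 0.012 m and z of tamper in the frame of rest below 0.008 m and angle between tamper's own z axis and vertical below 0.05 rad and linear speed of tamper below 0.01 m/s); the robot touches nothing.
It fails at once if more than 25 N on the plate (contact force between tamper and plate above 25 N).
It fails at once if more than 25 N on the holder (contact force between tamper and holder above 25 N).
It fails at once if the plate is pushed by the gripper or arm instead of the tamper (contact force between any of the fingers, the arm and plate above 1 N).
It fails at once if a bystander is moved by more than 25 mm (distance of any of objective, eyepiece, filter_ring, oil_bottle, dish, slide_box, driver from where it was at the start of the episode above 0.025 m).
It also fails if it takes over 64 s, if anything falls off the work surface, if the arm or the gripper's body presses on something with over 40 N, if the wrist force passes 120 N, or if a joint passes its speed limit or range.

ROBOT

A 7-joint arm with a two-finger parallel gripper is mounted at the origin on the work surface. World frame = base frame: x ahead of the robot, y to its left, z up, the work surface at z = 0. Lengths are in m, angles in rad, forces in N, time in s.
With the tool pointing down it reaches from about 0.425 to 0.875 m from the base axis. Payload 4.7 kg.
Tool frame: the origin (TCP) lies on the mounting face of the last link; the fingertips stand 173 mm ahead of it and the grasp point (between the pads) lies 155 mm ahead of it; z points along the fingers, x is the direction in which the jaws open and shut, and the axes are right-handed (so a half turn about z gives the same grasp; the last joint's range is limited). The gripper opens to 85 mm and grips with 20 to 120 N. Pads are 22 mm wide; open, the fingers measure 114 mm over their backs; the gripper's body (76 mm by 85 mm) begins 54 mm behind the grasp point. The pads swing forward as they close: fully open they stand 13 mm farther back than shut.
Start: joints at [1.165, 0.321, -0.07, 1.45, 0.023, 1.371, -0.057], TCP at [0.265, -0.594, 0.405] pointing down, gripper open.
Joint ranges: [-2.86, 2.86], [-0.3, 2.09], [-1.38, 1.24], [0.06, 2.45], [-1.56, 4.7], [0.09, 2.05], [-2.69, 2.69]. Speed limits (rad/s): [2.57, 2.57, 3.14, 3.14, 3.14, 3.14, 3.14].

INTERFACE

Orientations are given as [roll, pitch, yaw] about the fixed x, y, z axes, in that order (R = Rz(yaw) Ry(pitch) Rx(roll)).
In Python, from workcell import bot, eyes, finder gives the robot as it stands. The module is installed in compiled form; this text tells all that it offers.
- The arm moves only by the shell command python3 -m inch 'ROWS' [FORCE]. ROWS is JSON, one flat list of numbers, 7 for each row, row after row: the turn, a rotation vector about the tool's x, y, z in degrees, then the shift along the tool's x, y, z in cm, then the opening, from -1 (shut) to 1 (fully open). A call has 1 to 5 rows; each row shifts and turns the pose as measured when the row begins, along the tool's axes as they then stand; what a row does not reach is not made up. A row lasts 1/8 s, in which the tool goes at most 62.5 mm and 10.7 degrees, less where a joint would pass 70% of its speed; a pose out of reach is approached as far as the arm can. A call with a gripper value outside its range is refused whole. The fingers move at their own pace and stop on an object; FORCE is the grip in N (left out, the last holds). Time passes only in rows, so rows that do not move let the fingers close. It gives the time, the measured TCP pose, the force and the opening at its end, in the units of the state.
- bot.get_state(): the state, without advancing time (a new reading comes with each control period).
- eyes.snapshot(name): name is "side" or "top" or "wrist"; returns a dict with "img" (420x560x3 uint8, red, green, blue), "fov_y" (degrees; the focal length in pixels is half the picture's height over the tangent of half this angle, whatever the lens; pixels are square), "cx", "cy" (the principal point, pixels), "dist_coeffs" ([k1, k2, p1, p2, k3] as OpenCV has them; the pictures are not rectified), "R" (3x3) and "t" (3): a world point X has camera coordinates R X + t. Camera axes: x right, y down, z forward; pixel columns grow to the right and rows downward; lengths in m; the calibration is good to about 2 mm. A picture is of the moment at which its call begins. There is no depth.
- bot.finish_job(): hands the job in, once; it reports no verdict.
Trained networks look in the newest picture that a camera, given by its name, has taken for a name from the list of things; names that differ only in an ending like _2 or _b are one class to them, and where a whole thing is asked for, a point or a joint stands for the part that bears it (a point fixed in the world has none). Each returns a list of dicts, best first, with "confidence" (0 to 1); they miss things now and then, are a little off and sometimes report something else, mostly with a low value. They report only what shows in the picture. A call takes as long as a camera call. They do not tell look-alikes from the thing itself.
- finder.search_frame(camera, thing): "location" ([column, row] in pixels, amid what is visible of it).
- finder.masks_of(camera, thing): "region" (420x560 bool, what is visible of it) and "location" ([column, row] in pixels, amid what is visible of it).
- finder.landmark_of(camera, thing): "location" ([column, row] in pixels: a listed point, or the origin of a listed thing).
The state is a dict: "time_s": time; "joint_positions": joint angles; "joint_vel": joint speeds; "joint_efforts": joint torques, N m; "eef_pos": TCP position; "orientation": TCP orientation; "contact_force": force on the tool from outside, world axes, zero at the start; "ft_torque": the same for the moment, N m; "opening": finger opening in m.
Only numpy, scipy, OpenCV 4.12 (cv2) and the standard library are available. Lean on these libraries where they do the work, as an engineer would, in place of code of your own. Each camera call takes 0.05 s, during which the arm holds its last target.

## Working session

There is one attempt and no reset: what is moved stays moved. The work goes in short steps, Python scripts to look and compute and a shell command to move; the robot and the scene stay as the last step left them, time stands still between calls to the robot, and variables do not carry over. Pictures are saved under pics/ and viewed, and the job is handed in when it is done.

```bash
mkdir -p pics; cat > h.py <<'E'
import numpy as np, cv2
from workcell import bot, eyes, finder
from scipy.spatial.transform import Rotation as Ro
def snap(n,f=None):
    s=eyes.snapshot(n)
    if f: cv2.imwrite('pics/'+f,s['img'][:,:,::-1])
    return s
def cam(s):
    h=s['img'].shape[0]; f=h/2/np.tan(np.radians(s['fov_y'])/2)
    return np.array([[f,0,s['cx']],[0,f,s['cy']],[0,0,1]]),np.array(s['dist_coeffs'],float),np.array(s['R']),np.array(s['t'])
def ray(s,p):
    K,d,R,t=cam(s)
    u=cv2.undistortPoints(np.array([[p]],float),K,d)[0,0]
    return -R.T@t, R.T@np.array([u[0],u[1],1])
def onz(s,p,z):
    o,v=ray(s,p); return o+v*(z-o[2])/v[2]
def proj(s,X):
    K,d,R,t=cam(s)
    return cv2.projectPoints(np.array(X,float).reshape(-1,1,3),cv2.Rodrigues(R)[0],t,K,d)[0][:,0]
def tri(obs):
    A=np.zeros((3,3));b=np.zeros(3)
    for s,p in obs:
        o,v=ray(s,p);v=v/np.linalg.norm(v);P=np.eye(3)-np.outer(v,v);A+=P;b+=P@o
    return np.linalg.solve(A,b)
E
python3 - <<'E'
from h import *
print(bot.get_state())
for n in ['top','side','wrist']:
    s=snap(n,n+'0.png'); print(n,s['fov_y'],s['cx'],s['cy'],-np.array(s['R']).T@np.array(s['t']))
    for k in ['tamper','rest','holder','plate_top']:
        print(k,[(np.round(x['location'],1),round(x['confidence'],2)) for x in finder.landmark_of(n,k)])
E
```

```text
{'time_s': 0.0, 'joint_positions': array([ 1.16511083,  0.32181713, -0.07007961,  1.45169991,  0.02258556,
        1.37079859, -0.05691238]), 'joint_vel': array([ 0.00119338, -0.00166818, -0.00021824, -0.00032405,  0.00145617,
       -0.00083854, -0.00080532]), 'joint_efforts': array([ 3.70243861e-04, -4.93584788e+01, -3.82337803e-01, -3.14329684e+01,
        1.27703141e-02,  1.12908558e-02,  2.19459821e-05]), 'eef_pos': array([ 0.26479964, -0.59338168,  0.40361444]), 'orientation': array([ 3.14150515e+00,  1.93422173e-03, -1.15099992e+00]), 'contact_force': array([ 0.03938057,  0.90118237, -0.01376377]), 'ft_torque': array([-0.00807859, -0.00615139,  0.03218169]), 'opening': 0.08537630733245444}
top 53.96089146559786 278.0938534438572 212.64472017563776 [ 0.40292602 -0.00577828  1.06536878]
tamper [(array([211.2, 252.5]), 0.96), (array([170.5, 243.2]), 0.96)]
rest [(array([238.2, 209.7]), 0.73), (array([214.4, 255.8]), 0.58)]
holder [(array([359.6, 267.9]), 0.84), (array([217.7, 250.7]), 0.63), (array([225.2, 153.2]), 0.16)]
plate_top [(array([362.6, 263.2]), 0.58)]
side 43.90147858744861 274.88842800889984 218.10370542171228 [0.46507065 0.73616565 0.90199673]
tamper [(array([293.2, 301.9]), 0.9), (array([276.6, 351.5]), 0.77)]
rest [(array([293.6, 300.7]), 0.91), (array([244.8, 279.9]), 0.6)]
holder [(array([318.7, 179.7]), 0.93), (array([244.6, 242.6]), 0.21), (array([250.8, 399.6]), 0.15)]
plate_top [(array([318.4, 166.4]), 0.48)]
wrist 63.25352589849113 277.2204703203052 204.677526674007 [ 0.3339784  -0.56340205  0.37461937]
tamper []
rest []
holder []
plate_top []
```

View pics/top0.png

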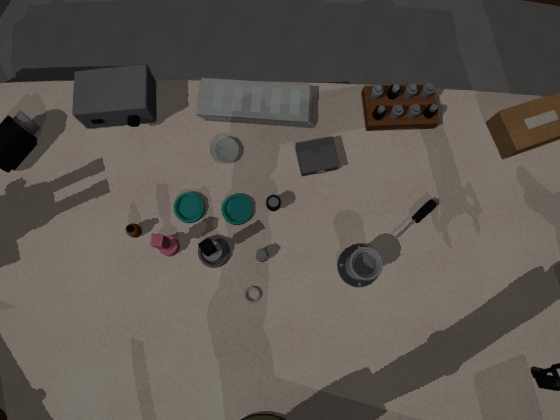

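View pics/side0.png

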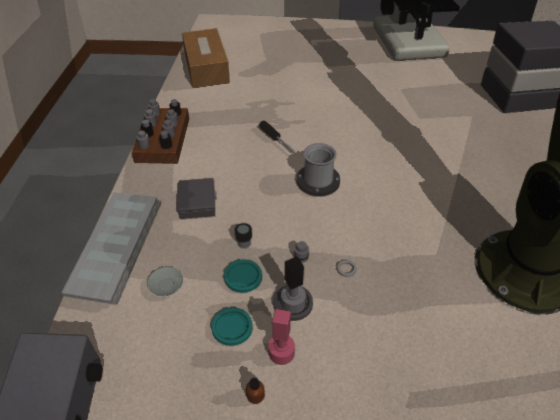

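Candidates in the top view: the tamper is either black/steel at (211,250) or pink at (166,243). The rest is grey at (214,252) or turquoise at (238,209) or (190,207). The black/steel tamper in the grey saucer fits the description, and I'll confirm it in a crop.

```bash
python3 - <<'E'
from h import *
st=snap('top'); ss=snap('side')
a=st['img'][215:285,170:270]; b=ss['img'][245:325,250:340]; c=st['img'][230:300,320:420]; d=ss['img'][135:205,275:365]
r=lambda i:cv2.resize(i,(400,300),interpolation=cv2.INTER_CUBIC)
cv2.imwrite('pics/crop1.png',np.vstack([np.hstack([r(a),r(b)]),np.hstack([r(c),r(d)])])[:,:,::-1])
print('tamper/rest', tri([(st,(211.2,252.5)),(ss,(293.2,301.9))]),tri([(st,(214.4,255.8)),(ss,(293.6,300.7))]))
print('holder',tri([(st,(359.6,267.9)),(ss,(318.7,179.7))]), tri([(st,(362.6,263.2)),(ss,(318.4,166.4))]))
print(onz(st,(359.6,267.9),0),onz(ss,(318.7,179.7),0),onz(st,(214.4,252.5),.004),onz(ss,(293.4,301.5),.004))
E
```

```text
tamper/rest [0.50637615 0.14417979 0.01266194] [0.50251099 0.13648393 0.005061  ]
holder [ 0.4760521  -0.23967233 -0.00157468] [ 0.48177292 -0.23674421  0.04609593]
[ 0.47398117 -0.23917416  0.        ] [ 0.47798726 -0.23825917  0.        ] [0.50640775 0.13719623 0.004     ] [0.50747456 0.13727128 0.004     ]
```

View pics/crop1.png

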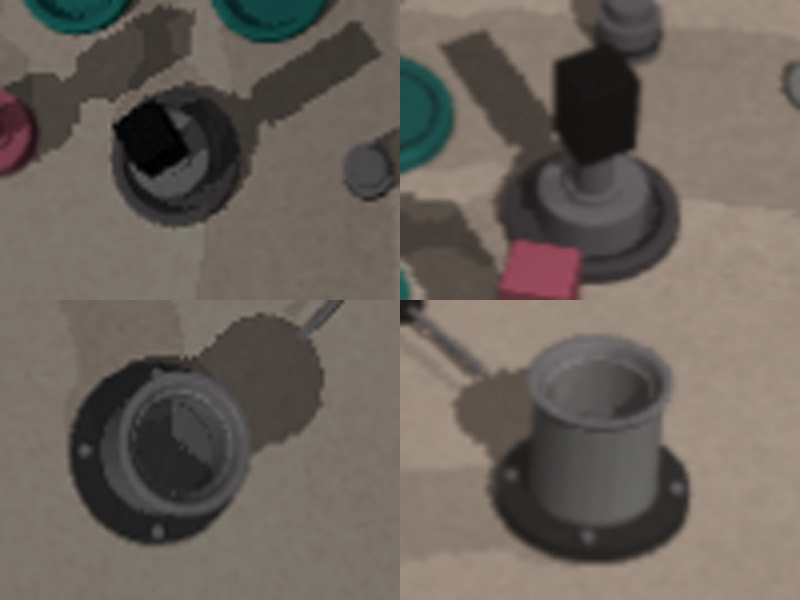

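```bash
cat >> h.py <<'E'
def go(target=None,yaw=None):
    """remaining tool-axis shift cm and rotvec deg to reach world TCP target, tool down with yaw"""
    st=bot.get_state(); R=Ro.from_euler('xyz',st['orientation'])
    d=R.inv().apply(np.array(target)-st['eef_pos'])*100
    y=st['orientation'][2] if yaw is None else yaw
    G=Ro.from_euler('xyz',[np.pi,0,y]); rv=np.degrees((R.inv()*G).as_rotvec())
    print('t',st['time_s'],'pos',np.round(st['eef_pos'],4),'rpy',np.round(np.degrees(st['orientation']),2),'F',np.round(st['contact_force'],2),'op',round(st['opening'],4))
    print('shift',np.round(d,2),'rot',np.round(rv,2))
E
python3 - <<'E'
from h import *
s=snap('wrist'); st=bot.get_state(); R=Ro.from_euler('xyz',st['orientation'])
Rc=np.array(s['R']); c=-Rc.T@np.array(s['t'])
print(R.inv().apply(c-st['eef_pos']), R.inv().apply(Rc[2]),R.inv().apply(Rc[0]))
# mask based centers
a=snap('top');b=snap('side')
for n in('top','side'):
  for k in('holder','rest','tamper'):
    for m in finder.masks_of(n,k)[:3]:
        ys,xs=np.nonzero(m['region']);print(n,k,round(m['confidence'],2),xs.min(),xs.max(),ys.min(),ys.max(),np.round(m['location']))
go([.43,-.24,.40])
E
```

```text
[ 0.00061476 -0.07537158  0.03007714] [-5.36982471e-04  2.95671121e-01  9.55289642e-01] [9.99999824e-01 3.98710372e-04 4.38710120e-04]
top holder 0.9 337 382 244 286 [354. 266.]
top rest 0.95 222 252 194 224 [238. 210.]
top rest 0.91 173 205 192 222 [189. 209.]
top rest 0.74 197 229 236 267 [220. 258.]
top tamper 0.96 198 223 238 261 [210. 247.]
top tamper 0.59 151 177 234 255 [166. 241.]
side holder 0.96 296 339 143 196 [315. 174.]
side rest 0.69 211 252 308 345 [230. 327.]
side rest 0.61 224 261 260 292 [244. 278.]
side rest 0.55 273 312 287 319 [303. 305.]
side tamper 0.89 280 305 257 312 [293. 289.]
side tamper 0.67 267 294 309 363 [279. 340.]
t 1.3 pos [ 0.2649 -0.5936  0.4048] rpy [ 1.800e+02 -1.000e-02 -6.595e+01] F [-0.62 -0.61 -0.05] op 0.0857
shift [-25.56 -29.49   0.47] rot [ 0.   -0.01 -0.  ]
```

```bash
python3 -m inch '[0,0,0,-3.4,-4.8,0,1,0,0,0,-3.4,-4.8,0,1,0,0,0,-3.4,-4.8,0,1,0,0,0,-3.4,-4.8,0,1,0,0,0,-3.4,-4.8,0,1]'; python3 -c "
from h import *
go([.476,-.239,.40])"
```

```text
time_s: 1.92
eef_pos: [0.4157, -0.3388, 0.4038]
orientation: [3.14, -0.003, -1.163]
contact_force: [-0.0, -0.3, 0.3]
opening: 0.0852
t 1.925 pos [ 0.4157 -0.3388  0.4038] rpy [ 1.799e+02 -1.600e-01 -6.663e+01] F [-0.04 -0.29  0.34] op 0.0852
shift [-6.77 -9.49  0.35] rot [ 0.1  -0.16 -0.  ]
```

```bash
python3 -m inch '[0,0,0,-3.4,-4.8,0,1,0,0,0,-3.4,-4.8,0,1,0,0,0,0,0,0,1]'; python3 - <<'E'
from h import *
s=snap('wrist','w1.png')
for k in ['holder','plate_top','plate']:
    print(k,[(np.round(x['location'],1),round(x['confidence'],2)) for x in finder.landmark_of('wrist',k)])
go([.476,-.239,.40])
for X in ([.476,-.239,.092],[.476,-.239,.0]): print(proj(s,X))
E
```

```text
time_s: 2.3
eef_pos: [0.4809, -0.229, 0.4047]
orientation: [-3.14, -0.004, -1.153]
contact_force: [-0.1, -0.7, 0.3]
opening: 0.0857
holder [(array([280.4, 171.9]), 0.97)]
plate_top [(array([283.1, 183.4]), 0.59)]
plate [(array([282.1, 182. ]), 0.61)]
t 2.5 pos [ 0.4775 -0.2362  0.4042] rpy [179.91  -0.31 -66.79] F [-0.61 -0.04  0.2 ] op 0.0851
shift [0.19 0.25 0.42] rot [ 0.09 -0.31 -0.  ]
[[283.50730592 201.246017  ]]
[[281.75541195 177.9316303 ]]
```

View pics/w1.png

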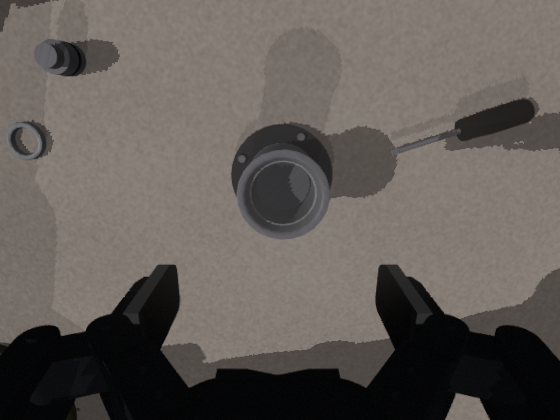

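The wrist view shows the holder rim centred at about (283,194) with the plate visible in the bore. I'll fit circles to get the centre.

```bash
cat >> h.py <<'E'
def fitc(s,c0,circs,span=.012,up=3):
    """grid search centre maximizing radial gradient along circles [(z,r)]"""
    g=cv2.GaussianBlur(cv2.cvtColor(s['img'],cv2.COLOR_RGB2GRAY).astype(np.float32),(0,0),1.0)
    gx=cv2.Sobel(g,cv2.CV_32F,1,0);gy=cv2.Sobel(g,cv2.CV_32F,0,1)
    th=np.linspace(0,2*np.pi,120,endpoint=False)
    def sc(x,y):
        tot=0
        for z,r in circs:
            P=np.c_[x+r*np.cos(th),y+r*np.sin(th),0*th+z]
            p=proj(s,P).astype(np.float32); q=np.roll(p,-1,0)-np.roll(p,1,0); n=np.c_[q[:,1],-q[:,0]]; n/=np.linalg.norm(n,axis=1)[:,None]+1e-9
            a=cv2.remap(gx,p[:,0],p[:,1],cv2.INTER_LINEAR)[:,0];b=cv2.remap(gy,p[:,0],p[:,1],cv2.INTER_LINEAR)[:,0]
            tot+=np.mean(np.minimum(abs(a*n[:,0]+b*n[:,1]),40))
        return tot
    c=np.array(c0[:2],float)
    for sp,st in((span,.0015),(.002,.0003)):
        G=np.arange(-sp,sp+1e-9,st); best=max(((sc(c[0]+i,c[1]+j),c[0]+i,c[1]+j) for i in G for j in G)); c=np.array(best[1:])
    return c,best[0]
E
python3 - <<'E'
from h import *
for n in('wrist','top','side'):
    s=snap(n); 
    print(n,fitc(s,(.476,-.239),[(.092,.041),(.092,.033)]),fitc(s,(.476,-.239),[(.012,.055)]),fitc(s,(.476,-.239),[(.092,.041),(.092,.033),(.012,.055)]))
    if n!='wrist': print('rest',fitc(s,(.507,.137),[(.012,.041),(0,.041)]))
E
python3 - <<'E'
from h import *
go([.50,.137,.42])
E
```

```text
wrist (array([ 0.4806, -0.2368]), np.float32(72.62117)) (array([ 0.4797, -0.2365]), np.float32(35.217724)) (array([ 0.4803, -0.2365]), np.float32(106.85006))
top (array([ 0.4776, -0.2338]), np.float32(69.09812)) (array([ 0.4809, -0.2365]), np.float32(37.993603)) (array([ 0.4785, -0.235 ]), np.float32(105.430786))
rest (array([0.5134, 0.1374]), np.float32(80.0))
side (array([ 0.4836, -0.2335]), np.float32(67.94203)) (array([ 0.4809, -0.2299]), np.float32(35.11962)) (array([ 0.4782, -0.2284]), np.float32(95.786674))
rest (array([0.5107, 0.1425]), np.float32(63.738647))
t 2.65 pos [ 0.4775 -0.2363  0.4041] rpy [179.93  -0.28 -66.83] F [ 1.1  -0.11 -0.34] op 0.0854
shift [-33.43 -16.75  -1.77] rot [ 0.07 -0.28 -0.  ]
```

```bash
python3 -m inch '[0,0,0,-5,-2.5,-0.3,1,0,0,0,-5,-2.5,-0.3,1,0,0,0,-5,-2.5,-0.3,1,0,0,0,-5,-2.5,-0.3,1,0,0,0,-5,-2.5,-0.3,1]';python3 -m inch '[0,0,0,-5,-2.5,-0.3,1,0,0,0,-3,-1.5,0,1,0,0,0,0,0,0,1]'; python3 - <<'E'
from h import *
s=snap('wrist','w2.png')
print([(k,[(np.round(x['location'],1),round(x['confidence'],2)) for x in finder.landmark_of('wrist',k)]) for k in('tamper','rest')])
print(fitc(s,(.51,.139),[(.012,.041),(.012,.033)]))
go([.51,.139,.40])
print(bot.get_state()['joint_positions'])
E
```

```text
time_s: 3.28
eef_pos: [0.4956, 0.039, 0.4177]
orientation: [3.141, -0.006, -1.19]
contact_force: [0.2, 0.3, 0.6]
opening: 0.0851
time_s: 3.65
eef_pos: [0.5027, 0.1331, 0.4211]
orientation: [-3.14, -0.006, -1.187]
contact_force: [0.4, -0.8, -0.4]
opening: 0.0854
[('tamper', [(array([181.9, 113.8]), 0.97), (array([272.7, 158.9]), 0.73)]), ('rest', [(array([359.4,  85.9]), 0.9), (array([249.3,  36.8]), 0.59), (array([367.4, 206.7]), 0.2)])]
(array([0.5098, 0.137 ]), np.float32(51.97014))
t 3.8 pos [0.5033 0.1292 0.4208] rpy [-179.96   -0.44  -68.38] F [ 0.34 -0.7   0.05] op 0.0858
shift [-0.68 -0.98  2.08] rot [-0.04 -0.44  0.  ]
[ 0.37494654  0.07410195 -0.7074724   1.72710923  0.05701398  1.35745205
 -1.53658037]
```

View pics/w2.png

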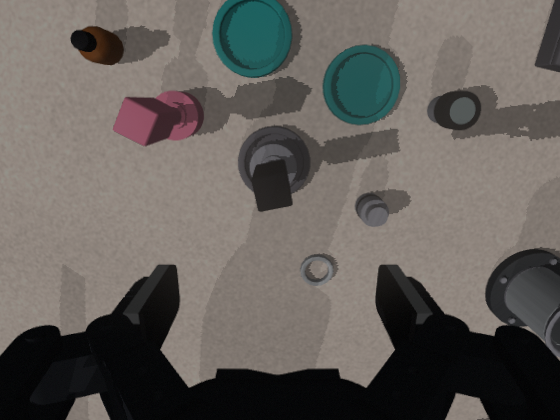

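The wrist view shows the black tamper's handle at (272,187) in its grey rest at (274,160). The pink look-alike is at (160,117). Next I'll fit the tamper pose, including handle yaw.

```bash
cat >> h.py <<'E'
def box(x,y,yaw,z0,z1,h=.014):
    c,s_=np.cos(yaw),np.sin(yaw)
    return np.array([[x+c*a-s_*b,y+s_*a+c*b,z] for z in(z0,z1) for a,b in((h,h),(h,-h),(-h,-h),(-h,h))])
def fithandle(s,c0,zb,thr,win):
    from scipy.optimize import minimize
    g=cv2.cvtColor(s['img'],cv2.COLOR_RGB2GRAY); x0,x1,y0,y1=win
    m=np.zeros_like(g); m[y0:y1,x0:x1]=(g[y0:y1,x0:x1]<thr)
    n,l,st,_=cv2.connectedComponentsWithStats(m); m=(l==1+np.argmax(st[1:,4])).astype(np.uint8)
    up=8; M=cv2.resize(m[y0:y1,x0:x1]*255,None,fx=up,fy=up,interpolation=cv2.INTER_LINEAR)>127
    def cost(v):
        p=proj(s,box(v[0],v[1],v[2],zb+.072,zb+.132)); q=((p-[x0,y0]+.5)*up).astype(np.int32)
        I=np.zeros(M.shape,np.uint8); cv2.fillConvexPoly(I,cv2.convexHull(q),1)
        return np.sum(I.astype(bool)^M)/M.sum()
    best=None
    for yw in np.radians(np.arange(0,90,15)):
        r=minimize(cost,[*c0,yw],method='Nelder-Mead',options=dict(initial_simplex=np.array([[*c0,yw],[c0[0]+.006,c0[1],yw],[c0[0],c0[1]+.006,yw],[*c0,yw+.2]]),maxiter=200))
        if best is None or r.fun<best.fun: best=r
    return best.x,best.fun,m
E
python3 - <<'E'
from h import *
s=snap('wrist'); g=cv2.cvtColor(s['img'],cv2.COLOR_RGB2GRAY)
print(np.sort(g[165:205,255:290].ravel())[::100])
v,f,m=fithandle(s,(.51,.138),.004,45,(235,315,150,225)); print(v,np.degrees(v[2])%90,f)
im=s['img'][:,:,::-1].copy()
up=cv2.resize(im[120:230,210:350],None,fx=5,fy=5,interpolation=cv2.INTER_CUBIC)
T=lambda P:((proj(s,P)-[210,120]+.5)*5).astype(np.int32)
cv2.polylines(up,[cv2.convexHull(T(box(*v,.076,.136)))],True,(0,255,0),1)
cv2.polylines(up,[T(box(*v,.076,.136))[4:]],True,(0,255,255),1)
th=np.linspace(0,6.28,60)
for r,z in((.025,.034),(.025,.004)): cv2.polylines(up,[T(np.c_[v[0]+r*np.cos(th),v[1]+r*np.sin(th),0*th+z])],True,(255,0,255),1)
for r,z in((.041,.012),(.033,.012)): cv2.polylines(up,[T(np.c_[.5098+r*np.cos(th),.137+r*np.sin(th),0*th+z])],True,(255,255,0),1)
cv2.imwrite('pics/fit1.png',up)
for n,w in(('top',(185,235,228,270)),('side',(275,315,250,295))):
    q=snap(n); print(n,fithandle(q,(.51,.138),.004,45,w)[:2])
E
```

```text
[29 31 32 33 34 34 35 36 36 37 37 38 55 71]
[0.50910125 0.13777926 0.55083776] 31.560678868229292 0.07198570660109121
top (array([0.51202253, 0.14915515, 0.19848916]), np.float64(0.8217032048526532))
side (array([0.50878855, 0.13979068, 0.33793683]), np.float64(0.10229899820190085))
```

View pics/fit1.png

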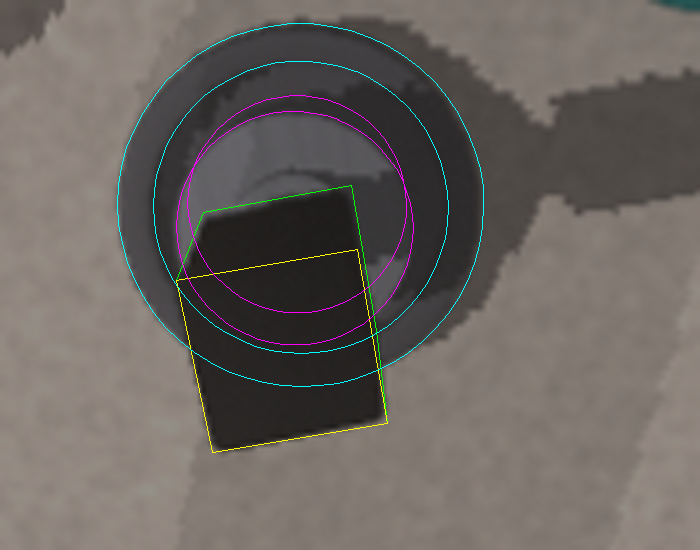

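```bash
python3 -c "
from h import *
go([.509,.1378,.40],np.radians(-58.4))"
```

```text
t 3.95 pos [0.5033 0.1291 0.4209] rpy [-179.95   -0.43  -68.41] F [-1.07 -0.79  0.45] op 0.0855
shift [-0.61 -0.85  2.08] rot [-1.000e-02 -4.300e-01 -1.001e+01]
```

```bash
python3 -m inch '[0,-0.4,-10,-0.6,-0.8,2,0.4,0,0,0,0,0,0,0.4,0,0,0,0,0,0,0.4,0,0,0,0,0,0,0.4]'; python3 -c "
from h import *
go([.509,.1378,.266],np.radians(-58.4))
s=snap('wrist'); v,f,m=fithandle(s,(.509,.138),.004,45,(235,315,150,260)); print(v,np.degrees(v[2])%90,f, fitc(s,(.51,.137),[(.012,.041),(.012,.033)]))
"
```

```text
time_s: 4.45
eef_pos: [0.5094, 0.1339, 0.4019]
orientation: [-3.141, -0.003, -1.028]
contact_force: [1.0, -0.9, 0.5]
opening: 0.0601
t 4.45 pos [0.5094 0.1339 0.4019] rpy [-1.7995e+02 -1.5000e-01 -5.8870e+01] F [ 0.97 -0.87  0.52] op 0.0601
shift [-0.39 -0.16 13.59] rot [-0.05 -0.15 -0.47]
[0.50921762 0.13800187 0.60190553] 34.4866467937162 0.07876678020436786 (array([0.5098, 0.1389]), np.float32(53.96669))
```

```bash
python3 - <<'E'
from h import *
s=snap('wrist'); 
for thr in (42,48,54):
    v,f,m=fithandle(s,(.509,.138),.004,thr,(225,325,130,280)); print(thr,v,np.degrees(v[2])%90,f)
im=s['img'][:,:,::-1].copy()
up=cv2.resize(im[120:260,200:350],None,fx=4,fy=4,interpolation=cv2.INTER_CUBIC)
T=lambda P:((proj(s,P)-[200,120]+.5)*4).astype(np.int32)
cv2.polylines(up,[T(box(*v,.076,.136))[4:]],True,(0,255,255),1)
v[2]=np.radians(31.6);cv2.polylines(up,[T(box(*v,.076,.136))[4:]],True,(0,255,0),1)
cv2.imwrite('pics/fit2.png',up)
E
```

```text
42 [0.50931323 0.13773097 0.63561818] 36.418238911552 0.1720437929654821
48 [0.50904848 0.13793576 0.59581179] 34.13750111868816 0.07664585132531722
54 [0.509211   0.13809372 0.57339963] 32.853378558160074 0.09726602754270368
```

View pics/fit2.png

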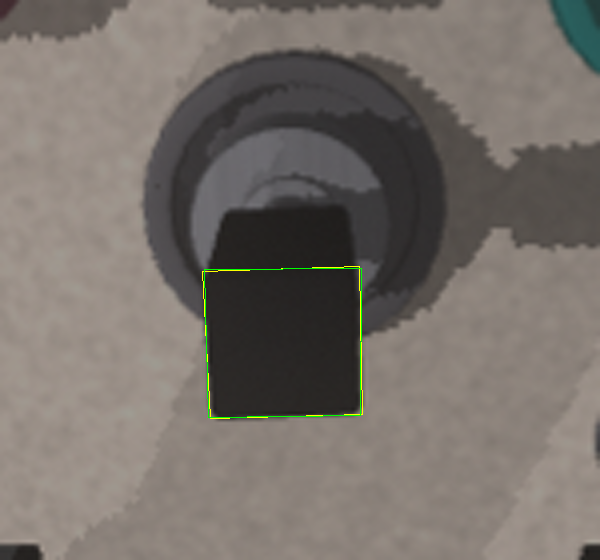

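```bash
python3 -m inch '[0,-0.1,-1.3,-0.4,-0.15,4.5,0.4,0,0,0,0,0,4.5,0.4,0,0,0,0,0,3.5,0.4,0,0,0,0,0,0,0.4]'; python3 -c "
from h import *
go([.509,.1378,.266],np.radians(-57.5))
s=snap('wrist','w3.png')"
```

```text
time_s: 5.05
eef_pos: [0.5102, 0.1381, 0.2766]
orientation: [-3.135, -0.004, -1.007]
contact_force: [0.1, -0.0, 1.3]
opening: 0.0598
t 5.05 pos [0.5102 0.1381 0.2766] rpy [-179.65   -0.25  -57.68] F [ 0.07 -0.03  1.29] op 0.0598
shift [-0.04  0.12  1.06] rot [-0.35 -0.25 -0.18]
```

View pics/w3.png

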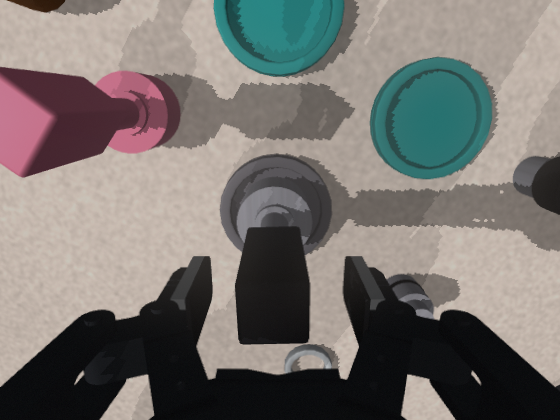

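```bash
python3 -m inch '[-0.35,-0.25,-0.2,0,0.1,1,0.4,0,0,0,0,0,0,0.4]'; python3 -c "
from h import *
go([.509,.1378,.266],np.radians(-57.5))"
```

```text
time_s: 5.35
eef_pos: [0.5116, 0.1383, 0.271]
orientation: [-3.134, -0.003, -1.004]
contact_force: [0.3, -0.3, -0.4]
opening: 0.0601
t 5.35 pos [0.5116 0.1383 0.271 ] rpy [-179.58   -0.2   -57.5 ] F [ 0.33 -0.34 -0.43] op 0.0601
shift [-0.1   0.25  0.5 ] rot [-0.42 -0.2  -0.  ]
```

```bash
python3 -m inch '[-0.6,-0.3,0,-0.1,0.35,0.7,0.4,0,0,0,0,0,0,0.4]'; python3 -c "
from h import *
go([.509,.1378,.266],np.radians(-57.5))"
```

```text
time_s: 5.6
eef_pos: [0.5085, 0.1373, 0.265]
orientation: [3.14, 0.001, -1.004]
contact_force: [-0.5, 0.2, -1.5]
opening: 0.06
t 5.6 pos [0.5085 0.1373 0.265 ] rpy [ 1.7991e+02  5.0000e-02 -5.7520e+01] F [-0.45  0.16 -1.53] op 0.06
shift [-0.01 -0.06 -0.1 ] rot [ 0.09  0.05 -0.02]
```

Aligned and upright. I'll close now.

```bash
python3 -m inch '[0,0,0,0,0,0,-1,0,0,0,0,0,0,-1,0,0,0,0,0,0,-1,0,0,0,0,0,0,-1,0,0,0,0,0,0,-1]' 100; python3 -c "
from h import *
go([.509,.1378,.266],np.radians(-57.5))"
```

```text
time_s: 6.22
eef_pos: [0.5087, 0.1377, 0.2655]
orientation: [3.141, 0.001, -1.004]
contact_force: [0.1, -0.3, -0.7]
opening: 0.0267
t 6.225 pos [0.5087 0.1377 0.2655] rpy [ 1.7997e+02  5.0000e-02 -5.7510e+01] F [ 0.06 -0.28 -0.7 ] op 0.0267
shift [ 0.01 -0.03 -0.05] rot [ 0.03  0.05 -0.01]
```

```bash
python3 -m inch '[0,0,0,0,0,-3,-1,0,0,0,0,0,-4,-1,0,0,0,0,0,-4,-1,0,0,0,0,0,-4,-1,0,0,0,0,0,0,-1]'; python3 -c "
from h import *
go([.4803,-.2363,.42],np.radians(-57.5))
s=snap('wrist','w4.png');q=snap('side','s4.png')
print(bot.get_state()['contact_force'],bot.get_state()['ft_torque'])"
```

```text
time_s: 6.85
eef_pos: [0.5077, 0.1366, 0.4163]
orientation: [3.134, 0.004, -1.004]
contact_force: [-0.1, -0.1, -3.4]
opening: 0.0272
t 6.85 pos [0.5077 0.1366 0.4163] rpy [179.54   0.21 -57.51] F [-0.08 -0.07 -3.43] op 0.0272
shift [29.98 22.35 -0.3 ] rot [ 0.45  0.21 -0.01]
[-0.60795065 -0.01997478 -3.30782944] [ 0.00960364 -0.06768143  0.00997553]
```

View pics/w4.png

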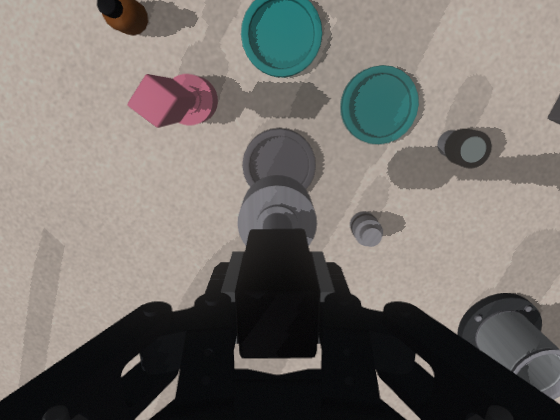

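View pics/s4.png

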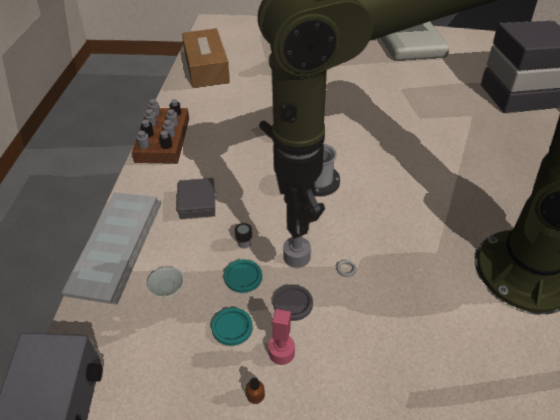

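The tamper is held and hangs upright (about 3.4 N). The empty grey rest is now visible at wrist (279,163), so I'll refit it and then carry the tamper over.

```bash
python3 -c "
from h import *
for n in('wrist','side'):
  s=snap(n);print(n,fitc(s,(.51,.138),[(.012,.041),(.012,.033)]))
"; python3 -m inch '[0.4,0.2,0,4.3,3.2,0,-1,0,0,0,4.3,3.2,0,-1,0,0,0,4.3,3.2,0,-1,0,0,0,4.3,3.2,0,-1,0,0,0,4.3,3.2,0,-1]';python3 -c "
from h import *
go([.4803,-.2363,.42],np.radians(-57.5))"
```

```text
wrist (array([0.5155, 0.1309]), np.float32(55.5446))
side (array([0.5137, 0.1354]), np.float32(67.38765))
time_s: 7.68
eef_pos: [0.4858, -0.1337, 0.4032]
orientation: [3.125, 0.015, -0.991]
contact_force: [0.9, 0.1, -2.8]
opening: 0.0268
t 7.675 pos [ 0.4858 -0.1337  0.4032] rpy [179.07   0.86 -56.78] F [ 0.88  0.08 -2.82] op 0.0268
shift [ 8.26  6.11 -1.71] rot [0.94 0.85 0.73]
```

```bash
python3 -m inch '[0.9,0.85,0.7,4.2,3.1,-1.2,-1,0,0,0,3.9,2.9,-0.6,-1,0,0,0,0,0,0,-1,0,0,0,0,0,0,-1]';python3 -c "
from h import *
go([.4803,-.2363,.42],np.radians(-57.5))
s=snap('wrist','w5.png');q=snap('side','s5.png')
for n,x in(('w',s),('s',q)): print(n,fitc(x,(.4803,-.2363),[(.092,.041),(.012,.055)]),fitc(x,(.4803,-.2363),[(.012,.055)]))
"
```

```text
time_s: 8.18
eef_pos: [0.476, -0.2425, 0.4133]
orientation: [3.134, 0.011, -1.012]
contact_force: [0.3, 0.7, -2.8]
opening: 0.027
t 8.175 pos [ 0.476  -0.2425  0.4133] rpy [179.57   0.62 -57.99] F [ 0.31  0.68 -2.82] op 0.027
shift [-0.3  -0.69 -0.67] rot [ 0.43  0.62 -0.49]
w (array([ 0.481 , -0.2365]), np.float32(64.31828)) (array([ 0.481 , -0.2353]), np.float32(34.833103))
s (array([ 0.478 , -0.2299]), np.float32(69.643906)) (array([ 0.4807, -0.2302]), np.float32(35.21299))
```

View pics/w5.png

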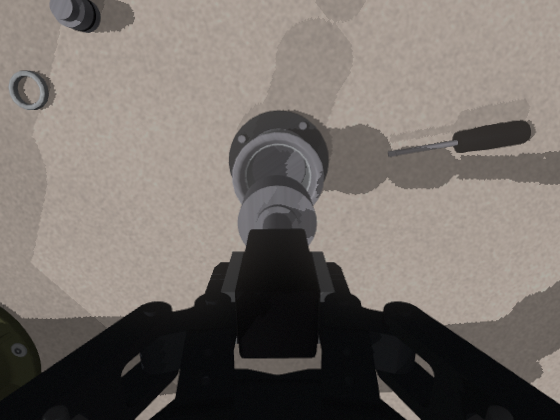

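View pics/s5.png

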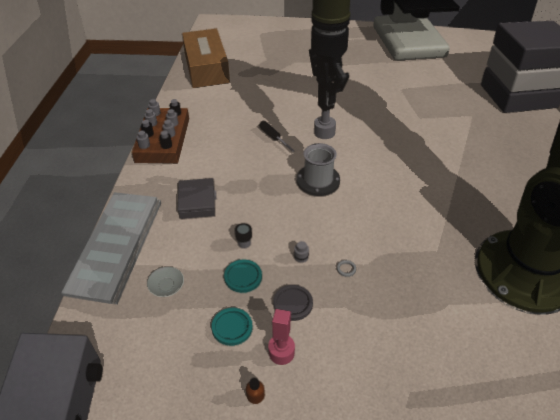

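```bash
python3 -m inch '[0.45,0.6,-0.5,-0.3,-0.7,0,-1,0,0,0,0,0,0,-1]';python3 - <<'E'
from h import *
s=snap('wrist'); st=bot.get_state(); p=st['eef_pos']; R=Ro.from_euler('xyz',st['orientation'])
go([.4805,-.2365,.40],np.radians(-57.5))
f=p+R.apply([0,0,.2615]); print('foot by TCP',f)
print(fitc(s,f,[(f[2],.025),(f[2]+.03,.025)],.006))
g=fitc(s,f,[(f[2]+.03,.025)],.006)[0];print(g)
h=fitc(s,(.4805,-.2365),[(.092,.041),(.092,.033),(.012,.055)])[0];print('holder',h)
up=cv2.resize(s['img'][100:270,200:360,::-1],None,fx=3.5,fy=3.5,interpolation=cv2.INTER_CUBIC)
T=lambda P:((proj(s,P)-[200,100]+.5)*3.5).astype(np.int32)
th=np.linspace(0,6.28,80)
C=lambda c,r,z,col:cv2.polylines(up,[T(np.c_[c[0]+r*np.cos(th),c[1]+r*np.sin(th),0*th+z])],True,col,1)
C(f,.025,f[2],(0,255,0));C(f,.025,f[2]+.03,(0,255,0));C(h,.041,.092,(255,255,0));C(h,.033,.092,(255,255,0));C(h,.055,.012,(255,255,0))
cv2.imwrite('pics/fit3.png',up)
E
```

```text
time_s: 8.52
eef_pos: [0.4813, -0.2331, 0.4132]
orientation: [-3.141, -0.001, -0.998]
contact_force: [-0.0, -0.4, -2.1]
opening: 0.027
t 8.575 pos [ 0.481  -0.2336  0.4133] rpy [-1.7999e+02 -4.0000e-02 -5.7210e+01] F [-0.02  0.11 -3.16] op 0.0268
shift [0.21 0.2  1.33] rot [-0.01 -0.04  0.29]
foot by TCP [ 0.48117367 -0.23375641  0.15183138]
(array([ 0.48157367, -0.23215641]), np.float32(45.587875))
[ 0.48157367 -0.23215641]
holder [ 0.4806 -0.2364]
```

View pics/fit3.png

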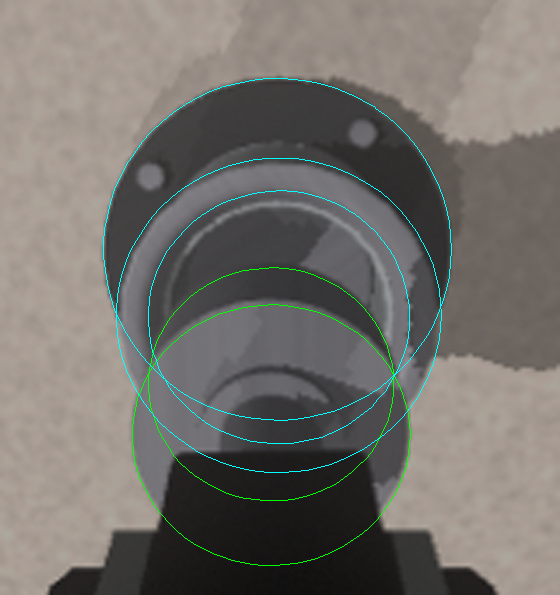

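```bash
python3 -m inch '[0,0,0.3,0.3,0.25,1.4,-1,0,0,0,0,0,0,-1]';python3 - <<'E'
from h import *
s=snap('wrist'); st=bot.get_state(); p=st['eef_pos']; R=Ro.from_euler('xyz',st['orientation'])
go([.4803,-.2370,.37],np.radians(-57.5))
f=p+R.apply([0,0,.2615]); print('foot by TCP',f)
print(fitc(s,f,[(f[2]+.03,.025)],.006), fitc(s,(.4805,-.2365),[(.092,.041),(.012,.055)]))
E
```

```text
time_s: 8.82
eef_pos: [0.4804, -0.2374, 0.3982]
orientation: [3.141, -0.001, -1.004]
contact_force: [-0.1, -0.1, -3.1]
opening: 0.027
t 8.875 pos [ 0.4808 -0.2373  0.3991] rpy [-1.7997e+02 -1.1000e-01 -5.7480e+01] F [ 0.1   0.36 -2.03] op 0.0267
shift [-0.05  0.03  2.91] rot [-0.03 -0.11  0.02]
foot by TCP [ 0.48119598 -0.23762101  0.13758813]
(array([ 0.48159598, -0.23692101]), np.float32(29.084637)) (array([ 0.4803, -0.2364]), np.float32(59.49646))
```

```bash
python3 -m inch '[0,-0.1,0,-0.07,0.03,1.5,-1,0,0,0,0,0,1.5,-1,0,0,0,0,0,0.5,-1]';python3 - <<'E'
from h import *
go([.4800,-.2368,.355],np.radians(-57.5))
s=snap('wrist'); cv2.imwrite('pics/w6.png',cv2.resize(s['img'][120:300,180:380,::-1],None,fx=3,fy=3))
go([.4800,-.2368,.355],np.radians(-57.5))
E
```

```text
time_s: 9.25
eef_pos: [0.4801, -0.237, 0.3617]
orientation: [-3.141, -0.0, -1.004]
contact_force: [0.1, 0.5, -2.5]
opening: 0.027
t 9.25 pos [ 0.4801 -0.237   0.3617] rpy [-1.7996e+02 -1.0000e-02 -5.7510e+01] F [ 0.11  0.49 -2.46] op 0.027
shift [-0.02 -0.01  0.67] rot [-0.04 -0.01 -0.01]
t 9.3 pos [ 0.48   -0.237   0.3614] rpy [-1.7998e+02  2.0000e-02 -5.7510e+01] F [-0.23  0.04 -3.55] op 0.0271
shift [-0.02 -0.01  0.64] rot [-0.02  0.02 -0.01]
```

View pics/w6.png

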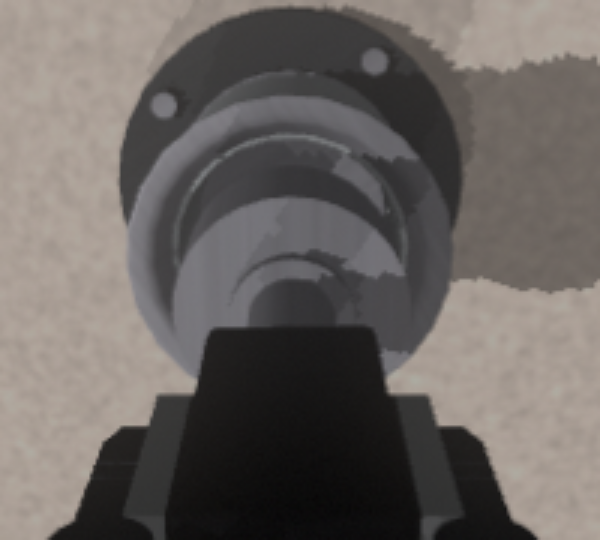

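```bash
python3 -m inch '[0,0,0,0,0,0.6,-1,0,0,0,0,0,0.6,-1]'; python3 -m inch '[0,0,0,0,0,0.5,-1,0,0,0,0,0,0.5,-1]'; python3 -c "
from h import *
go([.4800,-.2368,.34],np.radians(-57.5))"
```

```text
time_s: 9.55
eef_pos: [0.4803, -0.2371, 0.3492]
orientation: [-3.141, -0.001, -1.004]
contact_force: [-0.1, -0.3, -2.7]
opening: 0.0267
time_s: 9.8
eef_pos: [0.4804, -0.2372, 0.3387]
orientation: [-3.14, -0.001, -1.004]
contact_force: [-0.4, 0.9, -3.1]
opening: 0.0269
t 9.8 pos [ 0.4804 -0.2372  0.3387] rpy [-1.7993e+02 -7.0000e-02 -5.7510e+01] F [-0.36  0.86 -3.05] op 0.0269
shift [-0.05  0.01 -0.13] rot [-0.07 -0.07 -0.01]
```

```bash
python3 -m inch '[-0.05,-0.05,0,-0.03,0,0.4,-1,0,0,0,0,0,0.4,-1]'; python3 -m inch '[0,0,0,0,0,0.4,-1,0,0,0,0,0,0.4,-1]';  python3 -m inch '[0,0,0,0,0,0.4,-1]'; python3 -m inch '[0,0,0,0,0,0.3,-1]'; python3 -c "
from h import *
go([.4800,-.2368,.31],np.radians(-57.5))"
```

```text
time_s: 10.05
eef_pos: [0.4803, -0.2369, 0.3302]
orientation: [-3.141, -0.0, -1.004]
contact_force: [-0.8, 0.5, -2.2]
opening: 0.0272
time_s: 10.3
eef_pos: [0.4803, -0.2369, 0.3218]
orientation: [-3.141, -0.001, -1.004]
contact_force: [0.4, -0.7, -2.2]
opening: 0.0269
time_s: 10.42
eef_pos: [0.4803, -0.2369, 0.3175]
orientation: [-3.141, -0.001, -1.004]
contact_force: [1.4, 0.1, -3.1]
opening: 0.0273
time_s: 10.55
eef_pos: [0.4803, -0.2369, 0.3142]
orientation: [-3.141, -0.0, -1.004]
contact_force: [1.0, -0.1, -2.6]
opening: 0.027
t 10.55 pos [ 0.4803 -0.2369  0.3142] rpy [-1.7998e+02 -2.0000e-02 -5.7510e+01] F [ 1.01 -0.12 -2.56] op 0.027
shift [-0.03  0.02  0.42] rot [-0.02 -0.02 -0.01]
```

```bash
for i in 1; do python3 -m inch '[0,0,0,0,0,0.3,-1]'; python3 -m inch '[0,0,0,0,0,0.3,-1]'; python3 -m inch '[0,0,0,0,0,0.2,-1]'; done; python3 -c "
from h import *
go([.4800,-.2368,.31],np.radians(-57.5))"
```

```text
time_s: 10.68
eef_pos: [0.4804, -0.2369, 0.3112]
orientation: [-3.141, -0.0, -1.004]
contact_force: [-1.4, 1.2, 1.6]
opening: 0.0269
time_s: 10.8
eef_pos: [0.4804, -0.2367, 0.3089]
orientation: [-3.141, -0.0, -1.004]
contact_force: [-2.5, 1.8, 6.2]
opening: 0.0269
time_s: 10.92
eef_pos: [0.4805, -0.2366, 0.3075]
orientation: [-3.141, -0.0, -1.004]
contact_force: [-2.9, 0.4, 4.9]
opening: 0.027
t 10.925 pos [ 0.4805 -0.2366  0.3075] rpy [-1.7998e+02 -2.0000e-02 -5.7510e+01] F [-2.85  0.41  4.9 ] op 0.027
shift [-0.01  0.05 -0.25] rot [-0.02 -0.02 -0.01]
```

```bash
python3 -m inch '[0,0,0,0,0,0.2,-1]'; python3 -m inch '[0,0,0,0,0,0.2,-1]'; python3 -m inch '[0,0,0,0,0,0.2,-1]'; python3 -m inch '[0,0,0,0,0,0.2,-1]'; python3 -c "
from h import *
go([.4800,-.2368,.31],np.radians(-57.5))"
```

```text
time_s: 11.05
eef_pos: [0.4805, -0.2366, 0.306]
orientation: [-3.141, -0.001, -1.004]
contact_force: [-2.7, 1.7, 5.4]
opening: 0.0268
time_s: 11.18
eef_pos: [0.4805, -0.2365, 0.3043]
orientation: [-3.141, -0.001, -1.004]
contact_force: [-2.3, 0.9, 5.8]
opening: 0.027
time_s: 11.3
eef_pos: [0.4805, -0.2365, 0.3025]
orientation: [-3.141, -0.001, -1.004]
contact_force: [-2.4, 0.8, 4.2]
opening: 0.0271
time_s: 11.42
eef_pos: [0.4805, -0.2364, 0.3008]
orientation: [-3.142, -0.001, -1.004]
contact_force: [-2.9, 0.4, 4.8]
opening: 0.0269
t 11.425 pos [ 0.4805 -0.2364  0.3008] rpy [-1.800e+02 -5.000e-02 -5.751e+01] F [-2.92  0.4   4.79] op 0.0269
shift [ 0.01  0.06 -0.92] rot [-0.   -0.05 -0.01]
```

```bash
python3 -m inch '[0,0,0,-0.03,0.04,0.15,-1]'; python3 -m inch '[0,0,0,0,0,0.15,-1]'; python3 -m inch '[0,0,0,0,0,0.15,-1]'; python3 -c "
from h import *
go([.4800,-.2368,.31],np.radians(-57.5))"
```

```text
time_s: 11.55
eef_pos: [0.4802, -0.2364, 0.2997]
orientation: [-3.141, -0.002, -1.004]
contact_force: [-1.5, 1.5, 6.1]
opening: 0.0268
time_s: 11.68
eef_pos: [0.4802, -0.2363, 0.2985]
orientation: [-3.141, -0.002, -1.004]
contact_force: [-3.1, 1.7, 5.9]
opening: 0.0269
time_s: 11.8
eef_pos: [0.4802, -0.2363, 0.2973]
orientation: [-3.141, -0.002, -1.004]
contact_force: [-2.8, 1.9, 4.8]
opening: 0.0269
t 11.8 pos [ 0.4802 -0.2363  0.2973] rpy [-1.7997e+02 -1.1000e-01 -5.7510e+01] F [-2.8   1.94  4.83] op 0.0269
shift [ 0.03  0.04 -1.27] rot [-0.03 -0.11 -0.01]
```

```bash
python3 -m inch '[0,0.1,0,-0.03,0,0.1,-1]'; python3 -m inch '[0,0,0,0,0,0.1,-1]'
```

```text
time_s: 11.92
eef_pos: [0.4801, -0.2359, 0.2965]
orientation: [-3.141, -0.003, -1.004]
contact_force: [-2.5, 1.0, 5.5]
opening: 0.027
time_s: 12.05
eef_pos: [0.4801, -0.2359, 0.2958]
orientation: [-3.141, -0.003, -1.004]
contact_force: [-2.4, 1.1, 5.7]
opening: 0.0267
```

```bash
python3 -m inch '[0,0,0,0,0,0.1,-1]'; python3 -m inch '[0,0,0,0,0,0.1,-1]'
```

```text
time_s: 12.18
eef_pos: [0.48, -0.2359, 0.2952]
orientation: [-3.141, -0.004, -1.004]
contact_force: [-3.3, 1.4, 5.7]
opening: 0.0271
time_s: 12.3
eef_pos: [0.4801, -0.2358, 0.2945]
orientation: [-3.141, -0.004, -1.004]
contact_force: [-3.2, 1.1, 5.6]
opening: 0.0271
```

```bash
python3 -m inch '[0,0,0,0,0,0.1,-1]'; python3 -m inch '[0,0,0,0,0,0.1,-1]'
```

```text
time_s: 12.42
eef_pos: [0.48, -0.2358, 0.2938]
orientation: [-3.142, -0.004, -1.004]
contact_force: [-3.2, 1.2, 5.2]
opening: 0.027
time_s: 12.55
eef_pos: [0.4801, -0.2358, 0.2932]
orientation: [-3.142, -0.004, -1.004]
contact_force: [-2.5, 1.7, 6.3]
opening: 0.0271
```

```bash
python3 -m inch '[0,-0.25,0,0,0,0.1,-1]'; python3 -m inch '[0,0,0,0,0,0.1,-1]'
```

```text
time_s: 12.68
eef_pos: [0.4803, -0.2362, 0.2928]
orientation: [-3.141, -0.001, -1.004]
contact_force: [-2.3, 0.1, 5.6]
opening: 0.027
time_s: 12.8
eef_pos: [0.4803, -0.2363, 0.2922]
orientation: [-3.141, -0.002, -1.004]
contact_force: [-3.3, 2.2, 5.6]
opening: 0.0273
```

```bash
python3 -c "
from h import *
go([.4800,-.2368,.31],np.radians(-57.5))";python3 -m inch '[0,0,0,0,0,0.1,-1]'; python3 -m inch '[0,0,0,0,0,0.1,-1]'
```

```text
t 12.8 pos [ 0.4803 -0.2363  0.2922] rpy [-1.7999e+02 -1.0000e-01 -5.7520e+01] F [-3.3   2.22  5.59] op 0.0273
shift [ 0.03  0.05 -1.78] rot [-0.01 -0.1  -0.02]
time_s: 12.92
eef_pos: [0.4804, -0.2363, 0.2916]
orientation: [-3.141, -0.002, -1.004]
contact_force: [-2.0, 2.2, 6.3]
opening: 0.0268
time_s: 13.05
eef_pos: [0.4804, -0.2362, 0.2912]
orientation: [-3.141, -0.002, -1.004]
contact_force: [-4.5, 1.6, 9.6]
opening: 0.0268
```

```bash
python3 -m inch '[0,0,0,0,0,0.1,-1]'; python3 -m inch '[0,0,0,0,0,0.1,-1]'
```

```text
time_s: 13.18
eef_pos: [0.4805, -0.2362, 0.2912]
orientation: [3.142, -0.002, -1.004]
contact_force: [-4.6, 2.5, 11.1]
opening: 0.0269
time_s: 13.3
eef_pos: [0.4805, -0.2361, 0.2912]
orientation: [3.141, -0.002, -1.004]
contact_force: [-4.8, 3.1, 9.3]
opening: 0.0271
```

```bash
python3 -m inch '[0,0,0,0,0,0.13,-1]'; python3 -m inch '[0,0,0,0,0,0.13,-1]'
```

```text
time_s: 13.42
eef_pos: [0.4806, -0.236, 0.2911]
orientation: [3.141, -0.003, -1.004]
contact_force: [-4.6, 2.7, 12.0]
opening: 0.0271
time_s: 13.55
eef_pos: [0.4807, -0.2359, 0.2912]
orientation: [3.141, -0.003, -1.004]
contact_force: [-4.0, 1.9, 10.7]
opening: 0.0272
```

```bash
python3 -m inch '[0,-0.1,0,-0.03,0.03,0.17,-1]'; python3 -m inch '[0,0,0,-0.02,0.02,0.17,-1]'
```

```text
time_s: 13.68
eef_pos: [0.4806, -0.236, 0.2911]
orientation: [3.141, -0.003, -1.004]
contact_force: [-4.1, 2.0, 13.0]
opening: 0.0271
time_s: 13.8
eef_pos: [0.4805, -0.2358, 0.2911]
orientation: [3.141, -0.003, -1.004]
contact_force: [-4.7, 2.9, 14.2]
opening: 0.0268
```

```bash
python3 -m inch '[0,0,0,-0.01,0.02,0.18,-1,0,0,0,-0.01,0.02,0.18,-1]'; python3 -m inch '[0,0,0,-0.01,0.02,0.18,-1,0,0,0,-0.01,0.02,0.18,-1]'
```

```text
time_s: 14.05
eef_pos: [0.4805, -0.2356, 0.2911]
orientation: [3.141, -0.004, -1.004]
contact_force: [-4.8, 3.6, 14.0]
opening: 0.0271
time_s: 14.3
eef_pos: [0.4804, -0.2353, 0.2911]
orientation: [3.141, -0.005, -1.004]
contact_force: [-5.1, 3.5, 14.1]
opening: 0.0269
```

```bash
python3 -m inch '[0,0,0,-0.01,0.02,0.18,-1,0,0,0,-0.01,0.02,0.18,-1]'; python3 -m inch '[0,0,0,-0.01,0.02,0.18,-1,0,0,0,-0.01,0.02,0.18,-1]';python3 -c "
from h import *
a=[]
s=snap('side','s7.png');go([.4806,-.2364,.42],np.radians(-57.5))
for i in range(6):
  eyes.snapshot('top'); a.append(bot.get_state()['contact_force'])
print(np.mean(a,0))"
```

```text
time_s: 14.55
eef_pos: [0.4803, -0.235, 0.2911]
orientation: [3.14, -0.006, -1.004]
contact_force: [-5.3, 3.1, 13.2]
opening: 0.0268
time_s: 14.8
eef_pos: [0.4802, -0.2348, 0.2911]
orientation: [3.14, -0.007, -1.004]
contact_force: [-5.7, 3.6, 13.6]
opening: 0.0266
t 14.85 pos [ 0.4802 -0.2348  0.2911] rpy [179.91  -0.43 -57.52] F [-4.26  2.9  14.24] op 0.0271
shift [  0.26   0.07 -12.89] rot [ 0.09 -0.43 -0.02]
[-5.07608017  2.98102785 13.82923215]
```

```bash
python3 -m inch '[0,-0.2,0,0.08,0.02,0.16,-1,0,-0.2,0,0.08,0.02,0.16,-1]'; python3 -m inch '[0,-0.1,0,0.05,0.02,0.18,-1]';python3 -c "
from h import *
go([.4806,-.2364,.42],np.radians(-57.5))
st=bot.get_state();print(st['ft_torque'],st['eef_pos']+Ro.from_euler('xyz',st['orientation']).apply([0,0,.2615]))"
```

```text
time_s: 15.4
eef_pos: [0.481, -0.2361, 0.2911]
orientation: [3.14, -0.001, -1.004]
contact_force: [-4.4, 3.6, 12.0]
opening: 0.027
time_s: 15.52
eef_pos: [0.4813, -0.2364, 0.2911]
orientation: [3.14, 0.0, -1.004]
contact_force: [-5.2, 2.9, 14.6]
opening: 0.027
t 15.525 pos [ 0.4813 -0.2364  0.2911] rpy [179.9   0.  -57.5] F [-5.2   2.95 14.6 ] op 0.027
shift [ -0.04   0.08 -12.89] rot [ 0.1  0.  -0. ]
[ 1.03001323  1.65710208 -0.03497917] [ 0.48091423 -0.23666674  0.02958245]
```

```bash
python3 - <<'E'
from h import *
s=snap('wrist');q=snap('side')
a=cv2.resize(s['img'][120:330,180:380],None,fx=2.5,fy=2.5,interpolation=cv2.INTER_CUBIC);b=cv2.resize(q['img'][80:200,280:360],(350,525),interpolation=cv2.INTER_CUBIC)
cv2.imwrite('pics/w8.png',np.hstack([a[:525,:450],b])[:,:,::-1])
E
```

```text
(no output)
```

View pics/w8.png

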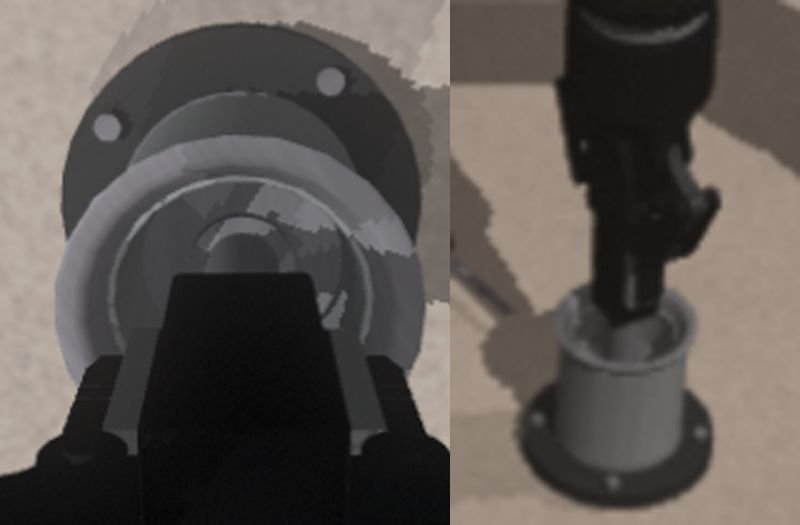

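```bash
python3 -m inch '[0,0,0,0,0,-0.3,-1,0,0,0,0,0,-0.5,-1,0,0,0,0,0,-1,-1,0,0,0,0,0,-1,-1]';python3 - <<'E'
from h import *
go([.4806,-.2364,.42],np.radians(-57.5))
s=snap('wrist','w9.png')
w4=cv2.imread('pics/w4.png')
a=cv2.resize(w4[180:370,190:370],None,fx=2.2,fy=2.2);b=cv2.resize(s['img'][180:370,190:370,::-1],None,fx=2.2,fy=2.2)
cv2.imwrite('pics/cmp.png',np.hstack([np.clip(a*1.6,0,255),np.clip(b*1.6,0,255)]))
E
```

```text
time_s: 16.12
eef_pos: [0.4811, -0.2367, 0.3182]
orientation: [3.14, 0.001, -1.004]
contact_force: [0.6, -0.7, -2.2]
opening: 0.0271
t 16.125 pos [ 0.4811 -0.2367  0.3182] rpy [ 1.7989e+02  3.0000e-02 -5.7510e+01] F [ 0.63 -0.71 -2.15] op 0.0271
shift [ -0.06   0.04 -10.18] rot [ 0.11  0.03 -0.01][ WARN:0@1.714] global loadsave.cpp:1063 imwrite_ Unsupported depth image for selected encoder is fallbacked to CV_8U.
```

View pics/cmp.png

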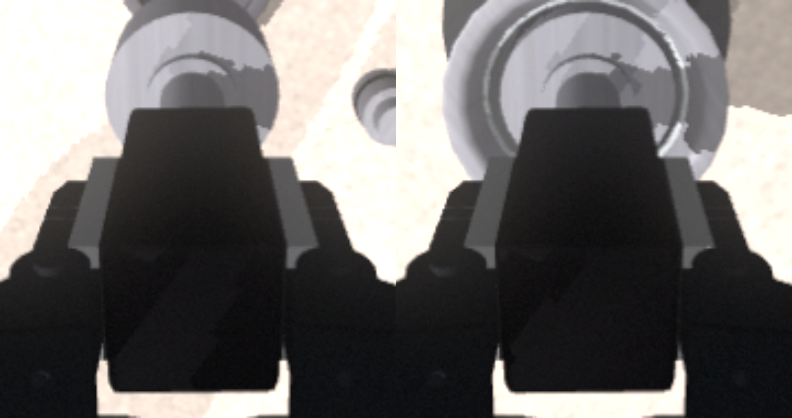

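```bash
python3 -m inch '[0,0,0,0,0,-3,-1,0,0,0,0,0,-3.5,-1,0,0,0,0,0,-3,-1,0,0,0,0,4,-0.5,-1,0,0,0,0,3.5,0,-1]';python3 - <<'E'
from h import *
go([.4806,-.2364,.42],np.radians(-57.5))
s=snap('wrist','w10.png')
c=proj(s,[.4806,-.2364,.06])[0];print(c)
x,y=c.astype(int); y0=max(0,y-75)
cv2.imwrite('pics/plate.png',cv2.resize(s['img'][y0:y0+150,x-75:x+75,::-1],None,fx=4,fy=4,interpolation=cv2.INTER_CUBIC))
E
```

```text
time_s: 16.8
eef_pos: [0.4192, -0.2757, 0.4244]
orientation: [-3.14, -0.004, -0.997]
contact_force: [0.0, -1.1, -2.7]
opening: 0.0269
t 16.8 pos [ 0.4192 -0.2757  0.4244] rpy [-179.91   -0.23  -57.12] F [ 0.03 -1.13 -2.66] op 0.0269
shift [ 0.03 -7.29  0.46] rot [-0.09 -0.23  0.38]
[275.54920844 102.88467516]
```

View pics/plate.png

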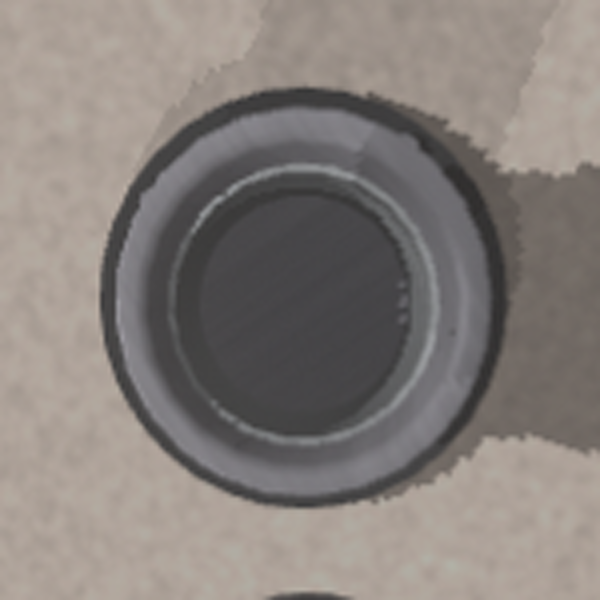

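The plate at (302,312) in the crop is concentric in the bore and looks uniformly shaded. It was pressed on its stop (face about 29.7 mm above the bench) at roughly 17 N for over a second. The tool stayed within 0.5° of vertical, and the tamper hasn't shifted in the grip. Now I'll carry it back.

```bash
python3 -c "
from h import *
go([.5087,.1377,.42],np.radians(-57.5))"
```

```text
t 16.85 pos [ 0.4155 -0.2789  0.4245] rpy [179.88  -0.22 -57.45] F [-4.15 -2.86 -3.35] op 0.027
shift [-30.11 -30.27   0.27] rot [ 0.12 -0.22  0.05]
```

```bash
python3 -m inch '[0.1,-0.2,0,-3.8,-3.8,-0.2,-1,0,0,0,-3.8,-3.8,-0.2,-1,0,0,0,-3.8,-3.8,-0.2,-1,0,0,0,-3.8,-3.8,-0.2,-1,0,0,0,-3.8,-3.8,-0.2,-1]'; python3 -c "
from h import *
go([.5087,.1377,.42],np.radians(-57.5))"
```

```text
time_s: 17.48
eef_pos: [0.4745, -0.0155, 0.4355]
orientation: [-3.14, -0.006, -1.019]
contact_force: [0.4, -0.4, -2.3]
opening: 0.0267
t 17.475 pos [ 0.4745 -0.0155  0.4355] rpy [-179.92   -0.34  -58.36] F [ 0.4  -0.38 -2.35] op 0.0267
shift [-11.26 -10.95   1.5 ] rot [-0.08 -0.34 -0.86]
```

```bash
python3 -m inch '[0,-0.3,-0.4,-3.9,-3.8,0.3,-1,0,0,-0.4,-3.8,-3.8,0.3,-1,0,0,0,-3,-2.8,0,-1,0,0,0,0,0,0,-1]'; python3 - <<'E'
from h import *
go([.5087,.1377,.37],np.radians(-57.5))
s=snap('wrist','w11.png')
for c0 in((.51,.138),(.5085,.1365),(.5125,.1405)): print(fitc(s,c0,[(.012,.041),(.012,.033),(0,.041)],.009))
up=cv2.resize(s['img'][90:260,190:380,::-1],None,fx=3.5,fy=3.5,interpolation=cv2.INTER_CUBIC)
T=lambda P:((proj(s,P)-[190,90]+.5)*3.5).astype(np.int32); th=np.linspace(0,6.28,80)
for r in(.041,.033): cv2.polylines(up,[T(np.c_[.5098+r*np.cos(th),.138+r*np.sin(th),0*th+.012])],True,(255,255,0),1)
cv2.imwrite('pics/fit4.png',up)
E
```

```text
time_s: 17.98
eef_pos: [0.5056, 0.1413, 0.4313]
orientation: [-3.135, -0.002, -0.996]
contact_force: [-0.4, -1.3, -2.9]
opening: 0.027
t 17.975 pos [0.5056 0.1413 0.4313] rpy [-1.7961e+02 -9.0000e-02 -5.7060e+01] F [-0.43 -1.26 -2.89] op 0.027
shift [ 0.46 -0.02  6.14] rot [-0.39 -0.09  0.44]
(array([0.5134, 0.1303]), np.float32(80.03102))
(array([0.5134, 0.1303]), np.float32(80.03102))
(array([0.5135, 0.1304]), np.float32(79.907776))
```

View pics/fit4.png

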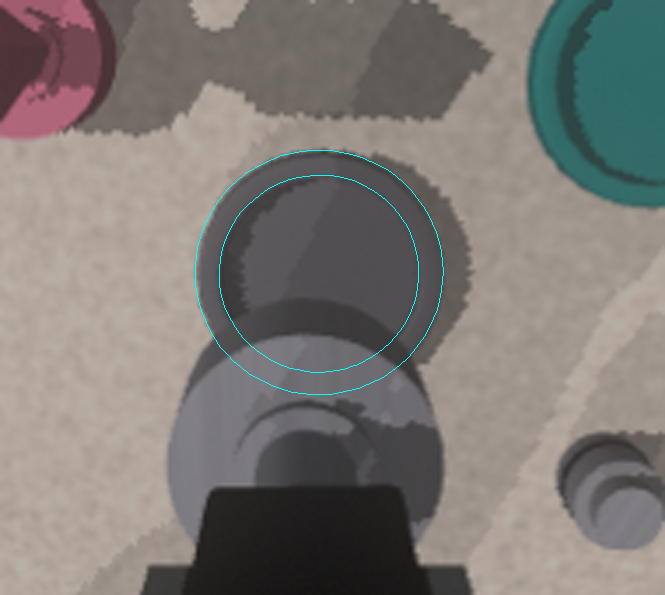

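The overlay at (0.5098, 0.138) matches the saucer; the automatic fit was pulled off by the foot. I'll lower to the original grasp spot.

```bash
python3 -m inch '[-0.4,-0.1,0.4,0.5,0,2,-1,0,0,0,0,0,4,-1,0,0,0,0,0,3,-1,0,0,0,0,0,0,-1]'; python3 -c "
from h import *
go([.509,.1377,.2655],np.radians(-57.5))"
```

```text
time_s: 18.52
eef_pos: [0.5091, 0.1271, 0.335]
orientation: [3.135, -0.004, -1.017]
contact_force: [-0.2, 0.4, -2.4]
opening: 0.0271
t 18.525 pos [0.5091 0.1271 0.335 ] rpy [179.64  -0.23 -58.28] F [-0.16  0.36 -2.38] op 0.0271
shift [-0.93 -0.59  6.94] rot [ 0.36 -0.22 -0.78]
```

```bash
python3 -m inch '[0.3,-0.2,-0.7,-0.9,-0.6,0.5,-1,0,0,0,0,0,1.5,-1,0,0,0,0,0,0,-1]'; python3 -c "
from h import *
go([.509,.1377,.2655],np.radians(-57.5))"
```

```text
time_s: 18.9
eef_pos: [0.5104, 0.1373, 0.3153]
orientation: [-3.14, -0.002, -1.007]
contact_force: [0.3, -0.4, -2.1]
opening: 0.0269
t 18.9 pos [0.5104 0.1373 0.3153] rpy [-1.7991e+02 -1.1000e-01 -5.7700e+01] F [ 0.33 -0.37 -2.15] op 0.0269
shift [-0.12  0.11  4.98] rot [-0.09 -0.11 -0.2 ]
```

```bash
python3 -m inch '[-0.1,-0.1,-0.2,-0.1,0.1,1.2,-1,0,0,0,0,0,1.2,-1,0,0,0,0,0,1.2,-1]'; python3 -c "
from h import *
go([.509,.1377,.2655],np.radians(-57.5))"
```

```text
time_s: 19.27
eef_pos: [0.5098, 0.1379, 0.2787]
orientation: [-3.139, -0.002, -1.003]
contact_force: [0.2, -0.2, -1.5]
opening: 0.027
t 19.275 pos [0.5098 0.1379 0.2787] rpy [-1.7984e+02 -1.0000e-01 -5.7490e+01] F [ 0.2  -0.2  -1.51] op 0.027
shift [-0.03  0.08  1.32] rot [-0.16 -0.1   0.01]
```

```bash
python3 -m inch '[-0.15,-0.1,0,0,0.08,0.6,-1,0,0,0,0,0,0.4,-1]'; python3 -m inch '[0,0,0,0,0,0.2,-1]'; python3 -m inch '[0,0,0,0,0,0.15,-1]'; python3 -c "
from h import *
go([.509,.1377,.2655],np.radians(-57.5))"
```

```text
time_s: 19.52
eef_pos: [0.5087, 0.1372, 0.2669]
orientation: [3.14, 0.001, -1.004]
contact_force: [0.3, 0.2, -3.1]
opening: 0.0269
time_s: 19.65
eef_pos: [0.5088, 0.1374, 0.2655]
orientation: [3.139, 0.001, -1.003]
contact_force: [-4.3, -1.1, 14.0]
opening: 0.0271
time_s: 19.77
eef_pos: [0.5089, 0.1377, 0.2655]
orientation: [3.139, 0.0, -1.003]
contact_force: [-4.4, -1.5, 11.8]
opening: 0.027
t 19.775 pos [0.5089 0.1377 0.2655] rpy [ 1.7984e+02  2.0000e-02 -5.7490e+01] F [-4.39 -1.46 11.76] op 0.027
shift [ 0.01 -0.    0.  ] rot [0.16 0.02 0.01]
```

It's on the floor at the original height. Relax, open, and check before retreating.

```bash
python3 -m inch '[0,0,0,0,0,0,-1,0,0,0,0,0,0,-1]'; python3 -m inch '[0,0,0,0,0,0,0.0,0,0,0,0,0,0,0.4,0,0,0,0,0,0,0.4,0,0,0,0,0,0,0.4]' ; python3 -c "
from h import *
go([.509,.1377,.2655],np.radians(-57.5))
snap('wrist','w12.png')"
```

```text
time_s: 20.02
eef_pos: [0.5094, 0.1379, 0.2663]
orientation: [3.14, -0.001, -1.003]
contact_force: [0.4, 0.4, -3.0]
opening: 0.0269
time_s: 20.52
eef_pos: [0.5101, 0.1381, 0.2672]
orientation: [-3.14, -0.001, -1.004]
contact_force: [-0.0, -0.4, 0.5]
opening: 0.0599
t 20.525 pos [0.5101 0.1381 0.2672] rpy [-1.7992e+02 -8.0000e-02 -5.7500e+01] F [-0.   -0.45  0.5 ] op 0.0599
shift [-0.02  0.12  0.17] rot [-0.08 -0.08 -0.  ]
```

View pics/w12.png

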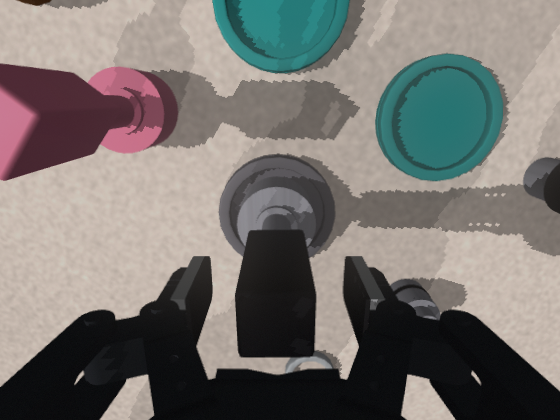

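The tamper stands free in the grey rest at (275,210), with the fingers clear on both sides. Retreat.

```bash
python3 -m inch '[0,0,0,0,0,-3,0.4,0,0,0,0,0,-5,0.4,0,0,0,0,0,-5,0.4,0,0,0,0,0,-2,0.4,0,0,0,0,0,0,0.4]' ; python3 - <<'E'
from h import *
go([.509,.1377,.40],np.radians(-57.5))
s=snap('wrist','w13.png');snap('side','s13.png');snap('top','t13.png')
v,f,m=fithandle(s,(.509,.138),.004,48,(225,325,130,280)); print(v,f,fitc(s,(.51,.138),[(.012,.041),(.012,.033)]))
E
```

```text
time_s: 21.2
eef_pos: [0.5096, 0.1381, 0.4209]
orientation: [3.142, -0.001, -1.003]
contact_force: [0.6, -0.4, -1.3]
opening: 0.0595
t 21.2 pos [0.5096 0.1381 0.4209] rpy [ 1.800e+02 -3.000e-02 -5.748e+01] F [ 0.56 -0.42 -1.3 ] op 0.0595
shift [0.   0.07 2.09] rot [ 0.   -0.03  0.02]
[0.50993744 0.1380448  2.14201235] 0.07061796681289338 (array([0.5098, 0.1387]), np.float32(54.818565))
```

View pics/w13.png

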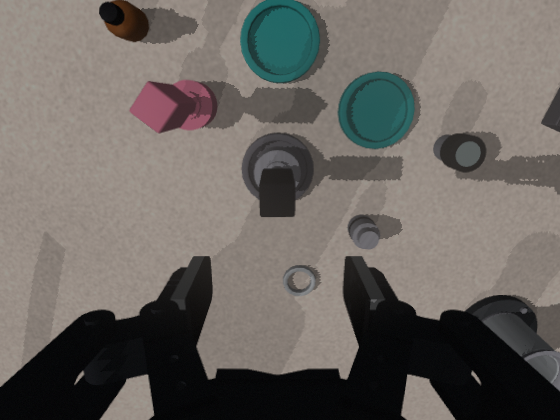

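View pics/s13.png

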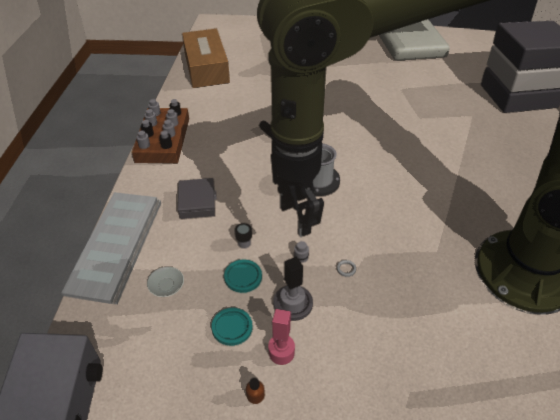

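The tamper stands upright in the rest, with its fit at (0.5099, 0.1380) against the saucer at (0.5098, 0.1387). The bystanders are where they were and the gripper is clear, so I'm handing in.

```bash
python3 -c "
from h import *
print(bot.finish_job())"
```

```text
the job is handed in; nothing more can be done
None
```

I pressed the plate down onto its stop with the black/steel tamper, then put the tamper back in the grey rest and let go. The job went in at about 21 s of the 64 s allowed; no verdict is reported.

- **Press:** the stop was hit with the plate's face about 29.7 mm above the bench, roughly 18 mm below where the plate began. I held about 17 N (tamper weight taken off) for over a second, and no reading came near 25 N.
- **Plate level:** I could not measure the plate's tilt directly. That it lies level rests on three things: the tool stayed within 0.5° of vertical, the tamper did not shift in the grip, and the plate looked concentric and evenly shaded in the wrist picture.
- **Tamper and bench:** the last pictures show the tamper upright, less than 1 mm from the rest's centre, with the gripper clear. The bystanders look unmoved by eye.
- **Disagreements:**
  - There was an unexplained sideways force of about 6 N while pressing; it vanished on lifting. I took it for arm compliance.
  - The side camera placed the holder up to about 6 mm off the wrist camera's position. I used the wrist camera.
  - Some automatic circle fits of the rest were thrown off by the tamper's foot, so I set them aside after checking an overlay.

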